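# Child-proof the gas hob: keys off and locked, guard leg clamped at its mark

## Task

Child-proof the hob: on the white control pad press the round extractor key, then the square gas-valve key, then the long lock key, one at a time, leaving the small timer key alone. Then, with its lever still open, slide the hob guard's end leg along the rail until the edge of its black collar meets the double line, and squeeze the cam lever fully shut against the leg so that the leg stays on that line while it clamps. Do not let go: finish while still squeezing lever and leg together between the fingers, and leave the other kitchen things where they are.

Things in the scene. Friction and masses are not known exactly. Their poses are not given: they have to be found in the camera images.
- pad: White control pad, a fixed box 95 x 190 x 24 mm with four grey spring keys in a row and a blank dark window along its far edge. Origin: centre of its underside. Its x axis points away from the robot across the pad, its y axis along the row to the robot's left.
- fan_key_top (a point): Round extractor key, 22 mm across, outermost of the four on the robot's right. The point is the middle of its top face, 31 mm above the worktop; axes as for the pad.
- gas_key_top (a point): Square gas-valve key, 21 x 21 mm, second from the robot's right, 44 mm from the round key. The point is the middle of its top face; axes as for the pad.
- timer_key_top (a point): Small round timer key, 12 mm across, third from the robot's right, 44 mm from each neighbour; to stay unpressed. The point is the middle of its top face.
- lock_key_top (a point): Long key-lock key, 15 mm along the row and 42 mm across it, outermost on the robot's left, 44 mm from the timer key. The point is the middle of its top face.
- fan_key (a joint): travel of the round extractor key: 0 up, 0.004 m fully down; it stands 7 mm proud of the pad, takes about 1.5 N to start and 4.5 N fully down, and springs back
- gas_key (a joint): travel of the square gas-valve key: 0 up, 0.004 m fully down; it stands 7 mm proud of the pad, takes about 1.5 N to start and 4.5 N fully down, and springs back
- timer_key (a joint): travel of the small round timer key: 0 up, 0.004 m fully down; it stands 7 mm proud of the pad, takes about 1.5 N to start and 4.5 N fully down, and springs back
- lock_key (a joint): travel of the long key-lock key: 0 up, 0.004 m fully down; it stands 7 mm proud of the pad, takes about 1.5 N to start and 4.5 N fully down, and springs back
- guard: Hob guard: a low barred steel fence along the robot's side of the hob, fixed to the worktop by suction feet. Its level rail is 12 mm thick and 20 mm high, middle 125 mm above the worktop. Origin on the worktop under the rail. Its y axis runs along the rail, roughly to the robot's left, the way the leg pulls out; its x axis points across the rail, away from the robot.
- length_mark (a point): The double line: two dark engraved lines, each 3 mm wide, 4 mm apart, round the guard's rail (all other marks on it are single lines). The point lies on the axis of the rail, at the edge of the pair nearer to the leg's collar. Axes as for the guard.
- collar_edge (a point): Middle of the edge of the leg's black collar that faces the marks, on the axis of the rail; axes as for the guard. The leg is on the double line when this point meets length_mark.
- leg_slide (a joint): How far the leg is pulled out along the rail, m, growing in the guard's +y, range 0 to 0.115; the double line is at 0.020. It slides with about 2.5 N of friction, stays where it is left and has no spring.
- leg: Sliding end leg of the guard: steel sleeve over the rail, 16 mm thick, 24 mm high (z 113 to 137 mm), 165 mm long in +y from collar_edge; end post, foot and a barred panel below z 91 mm, 11 to 17 mm to +x. Collar: first 30 mm, 22 mm thick, with the lever's ears out to 27 mm in -x, a nut to 16 mm in +x. Sleeve bare from 85 to 150 mm. Origin on the worktop under collar_edge; axes as for the guard.
- leg_squeeze (a point): Point on the sleeve's axis, 45 mm in +y from collar_edge, 125 mm above the worktop: where leg and lever are squeezed together. The flat face that a finger bears on lies 8 mm to +x of it. Axes as for the guard.
- cam_lever (a joint): Lever angle, rad: 0 closed (flat along the sleeve); grows to 1.0 as it swings level away from the sleeve to -x. Stiff pivot (0.25 N m), stays where left. The cam bites on the rail from about 0.55, ever harder until over centre at 0.12, then pulls itself shut and locks the leg. While biting it drags the leg in +y: some 4.5 mm if it is not held, 1 to 2 mm in a firm squeeze.
- lever: Steel cam lever on the robot's side of the sleeve, 66 mm long, 8 mm thick, 18 mm high. Origin: its pivot, 15 mm to -x and 15 mm to +y of collar_edge, same height; its y axis runs from pivot to tip. Closed, its outer face is 19 mm from the sleeve's axis (27 mm over lever and sleeve); open 0.7 rad, 53 to 63 mm over both at leg_squeeze. As it closes, the middle of the two moves some 17 mm to +x.
- pot_lid: steel pot lid, 200 mm across, 50 mm high with its knob; lies left of the hob. Origin at the centre of its underside. A bystander, not to be disturbed.
- spoon_rest: grey silicone spoon rest, 90 x 200 x 13 mm, on the near edge of the quartz. Origin at the centre of its underside. A bystander, not to be disturbed.
- shaker: empty clear plastic shaker with a white flip cap, 48 mm across, 100 mm tall, upright between the hob and the control pad, far side. Origin at the centre of its underside. A bystander, not to be disturbed.
- soup_spoon: white porcelain soup spoon, 135 mm long, near edge of the quartz. Origin at the centre of its underside. A bystander, not to be disturbed.
- scrub_brush: bamboo scrubbing brush, 50 x 150 x 52 mm, near edge of the quartz. Origin at the centre of its underside. A bystander, not to be disturbed.
- pepper_mill: dark wooden pepper mill, 56 mm across, 168 mm tall, upright on the left. Origin at the centre of its underside. A bystander, not to be disturbed.
- salt_pot: open white porcelain salt bowl, 76 mm across, 55 mm high, behind the control pad. Origin at the centre of its underside. A bystander, not to be disturbed.
Not all that is in view belongs to the job. What is shaped like the pad but green is not meant.

How it is judged:
On the way, in this order (a step that is already met when the one before it is completed fails the run):
1. the round extractor key is pressed, the other keys up (value of joint fan_key above 0.0025 m and value of joint each of gas_key, lock_key, timer_key below 0.0012 m), for 0.04 s.
2. the square gas-valve key is pressed, the other keys up (value of joint gas_key above 0.0025 m and value of joint each of fan_key, lock_key, timer_key below 0.0012 m), for 0.04 s.
3. the long lock key is pressed, the other keys up (value of joint lock_key above 0.0025 m and value of joint each of fan_key, gas_key, timer_key below 0.0012 m), for 0.04 s.
4. the leg is brought to the double line (within 5 mm) with the lever still open (above 0.3 rad) and a finger on the leg or its lever (distance between collar_edge and length_mark below 0.005 m and value of joint cam_lever above 0.3 rad and contact force between the fingers and leg above 0.3 N), for 0.05 s.
At the end, for the whole second after the job is handed in: The collar edge is within 4 mm of the double line, the cam lever is fully closed (below 0.06 rad), and the fingers are still squeezing: more than 2 N on the sleeve or collar of the leg and more than 2 N on the lever (distance between collar_edge and length_mark below 0.004 m and value of joint cam_lever below 0.06 rad and (contact force between the fingers and leg_c0 above 2 N or contact force between the fingers and leg_c1 above 2 N) and contact force between the fingers and lever above 2 N); the arm keeps its last pose, push and grip.
It fails at once if the small timer key is pressed (value of joint timer_key above 0.002 m).
It fails at once if the lever is clamped (below 0.3 rad) with the leg more than 8 mm off the double line (value of joint cam_lever below 0.3 rad and distance between collar_edge and length_mark above 0.008 m).
It fails at once if a bystander is moved more than 20 mm (distance of any of pot_lid, spoon_rest, shaker, soup_spoon, scrub_brush, pepper_mill, salt_pot from where it was at the start of the episode above 0.02 m).
It also fails if it takes over 59 s, if anything falls off the work surface, if the arm or the gripper's body presses on something with over 40 N, if the wrist force passes 120 N, or if a joint passes its speed limit or range.

## Robot

A 7-joint arm with a two-finger parallel gripper is mounted at the origin on the work surface. World frame = base frame: x ahead of the robot, y to its left, z up, the work surface at z = 0. Lengths are in m, angles in rad, forces in N, time in s.
With the tool pointing down it reaches from about 0.4 to 0.875 m from the base axis. Payload 19.3 kg.
Tool frame: the origin (TCP) lies at the very end of the fingers, on their centre line; the grasp point (between the pads) lies 19 mm behind it; z points along the fingers, y is the direction in which the jaws open and shut (so a half turn about z gives the same grasp; the last joint's range is limited). The gripper opens to 85 mm and grips with 20 to 120 N. Pads are 22 mm wide; open, the fingers measure 114 mm over their backs; the gripper's body (76 mm by 85 mm) begins 54 mm behind the grasp point. The pads swing forward as they close: fully open they stand 13 mm farther back than shut.
Start: joints at [-1.375, 0.521, -0.036, 1.599, 0.021, 1.021, -0.113], TCP at [0.164, 0.603, 0.231] pointing down, gripper open.
Joint ranges: [-2.91, 2.91], [-0.3, 2.13], [-1.5, 1.42], [0.17, 2.43], [-1.26, 4.41], [0.16, 1.93], [-2.52, 2.52]. Speed limits (rad/s): [1.89, 1.89, 2.39, 2.39, 3.01, 3.01, 3.01].

## Interface

Orientations are given as [roll, pitch, yaw] about the fixed x, y, z axes, in that order (R = Rz(yaw) Ry(pitch) Rx(roll)).
In Python, from workcell import bot, vision, job_done gives the robot as it stands.
- The arm moves only by the tool arm_command, never from a script. Its arguments are lists of equal length, an entry for each row: "gripper": the finger opening in cm, from 0 to 8.54; "slide": the shift along the tool's x, y, z in cm, a list of three; "turn": the turn, a rotation vector about the tool's x, y, z in degrees, a list of three. A call has 1 to 5 rows; each row is the pose to reach, as a shift and turn from the pose commanded when the call began, along the tool's axes at that moment; what a row does not reach only later rows make up. A row lasts 1/8 s, in which the tool goes at most 62.5 mm and 10.7 degrees, less where a joint would pass 70% of its speed; a pose out of reach is approached as far as the arm can. A call with a gripper value outside its range is refused whole. The fingers move at their own pace and stop on an object; "force" is the grip in N (left out, the last holds). Time passes only in rows, so rows that repeat a pose let the fingers close. It gives the time, the measured TCP pose, the force and the opening at its end, in the units of the state.
- bot.observe(): the state, without advancing time (a new reading comes with each control period).
- vision.grab_frame(name): name is "scene" or "top" or "wrist"; returns the picture (420x560x3 uint8, blue, green, red); there is no depth.
- vision.camera_model(name): a dict with "mtx" (3x3 intrinsics, pixels), "k1" (the pictures are not rectified: a ray, as slopes to the right and down, at radius r is drawn at 1 + k1 r^2 times it, then the intrinsics apply), "T" (4x4, takes a point from camera to world coordinates). Camera axes: x right, y down, z forward; pixel columns grow to the right and rows downward; lengths in m; the calibration is good to about 2 mm. A picture is of the moment at which its call begins: read the wrist's pose just before it. camera_model takes no time and is no camera call; for the wrist camera it gives the pose at the moment of the call.
- job_done(): hands the job in, once; it reports no verdict.
The state is a dict: "clock": time; "qpos": joint angles; "qd": joint speeds; "joint_efforts": joint torques, N m; "position": TCP position; "tool_rot": TCP orientation; "force": force on the tool from outside, world axes, zero at the start; "moment": the same for the moment, N m; "grip_width": finger opening in m.
Only numpy, scipy, OpenCV 4.12 (cv2) and the standard library are available. Lean on these libraries where they do the work, as an engineer would, in place of code of your own. Each camera call takes 0.05 s, during which the arm holds its last target. There are 200 camera calls.

## Working session

There is one attempt and no reset: what is moved stays moved. The work goes in short steps, Python scripts to look and compute and a tool call to move; the robot and the scene stay as the last step left them, time stands still between calls to the robot, and variables do not carry over. Pictures are saved under pics/ and viewed, about 8 in all and at most 12, crops included, and the job is handed in when it is done.

Besides the shell and the picture viewer there is one more tool, called after "Emit:" by a JSON object that holds its "fn" and its "kwargs". arm_command: Moves the arm, as the interface text tells. Its arguments: {"type":"object","properties":{"gripper":{"type":"array","items":{"type":"number"}},"slide":{"type":"array","items":{"type":"array","items":{"type":"number"}}},"turn":{"type":"array","items":{"type":"array","items":{"type":"number"}}},"force":{"type":"number"}},"required":["gripper","slide","turn"]}

```bash
mkdir -p pics; ls
python3 - <<'E'
from workcell import bot, vision
import cv2,numpy as np
s=bot.observe();print({k:np.round(v,3).tolist() for k,v in s.items()})
for n in("scene","top"):
    cv2.imwrite(f"pics/{n}0.png",vision.grab_frame(n))
    m=vision.camera_model(n);print(n,np.round(m["mtx"],1).tolist(),m["k1"],np.round(m["T"],3).tolist())
E
```

```text
pics
{'clock': 0.0, 'qpos': [-1.375, 0.522, -0.036, 1.6, 0.021, 1.021, -0.113], 'qd': [0.001, 0.001, -0.0, -0.0, -0.0, 0.001, -0.002], 'joint_efforts': [0.001, -92.71, 1.98, -36.993, 0.018, 0.008, 0.0], 'position': [0.164, 0.603, 0.231], 'tool_rot': [-3.14, 0.0, 2.876], 'force': [0.851, -0.17, -0.552], 'moment': [0.005, -0.002, -0.051], 'grip_width': 0.085}
scene [[454.1, 0.0, 281.4], [0.0, 454.1, 213.9], [0.0, 0.0, 1.0]] 0.03986487475790689 [[0.863, 0.368, -0.347, 1.015], [0.506, -0.654, 0.562, -0.809], [-0.02, -0.661, -0.75, 1.198], [0.0, 0.0, 0.0, 1.0]]
top [[438.3, 0.0, 275.6], [0.0, 438.3, 217.1], [0.0, 0.0, 1.0]] -0.07684726614472284 [[0.007, -0.989, 0.149, 0.318], [-1.0, -0.005, 0.01, 0.002], [-0.009, -0.149, -0.989, 1.378], [0.0, 0.0, 0.0, 1.0]]
```

View pics/top0.png

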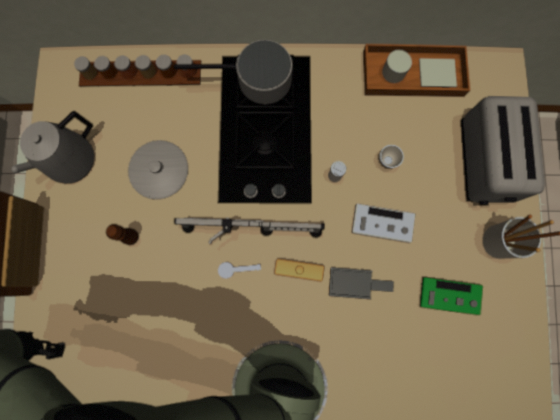

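View pics/scene0.png

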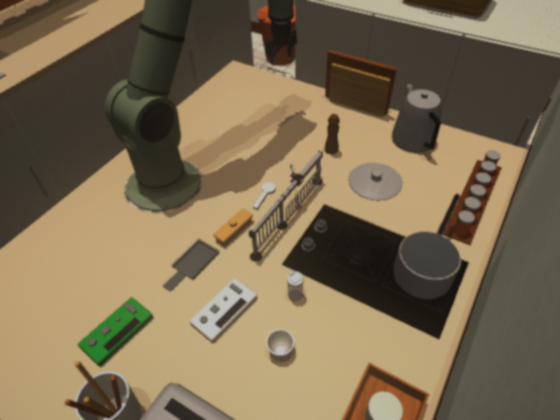

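The top view shows the white pad at (384,223), with the green look-alike at (452,296), which isn't meant. The guard runs from (177,220) to (323,230), with the lever near (217,237) and the leg to its left. I'll confirm with one enlarged crop.

```bash
cat > h.py <<'E'
import numpy as np, cv2
from workcell import bot, vision
from scipy.spatial.transform import Rotation as R
def ray(n,uv,m=None):
    m=m or vision.camera_model(n); K=np.array(m["mtx"]);T=np.array(m["T"])
    d=np.array([(uv[0]-K[0,2])/K[0,0],(uv[1]-K[1,2])/K[1,1]]); s=d.copy()
    for _ in range(30): s=d/(1+m["k1"]*(s@s))
    return T[:3,3], T[:3,:3]@np.r_[s,1]
def onz(n,uv,z,m=None):
    o,d=ray(n,uv,m); return o+d*(z-o[2])/d[2]
def proj(n,p,m=None):
    m=m or vision.camera_model(n); K=np.array(m["mtx"]);T=np.array(m["T"])
    c=T[:3,:3].T@(np.asarray(p)-T[:3,3]); s=c[:2]/c[2]; s=s*(1+m["k1"]*(s@s))
    return K[:2,:2]@s+K[:2,2]
def frame(s):  # tool rotation
    return R.from_euler('xyz',s["tool_rot"])
def to_tool(target,yaw=None):
    s=bot.observe(); r=frame(s); print("slide cm",np.round(r.inv().apply(np.asarray(target)-s["position"])*100,2))
    if yaw is not None:
        t=R.from_euler('xyz',[np.pi,0,yaw]); print("turn deg",np.round((r.inv()*t).as_rotvec(degrees=True),2))
E
python3 - <<'E'
from h import *
i=cv2.imread("pics/top0.png")
a=cv2.resize(i[200:250,170:330],None,fx=5,fy=5,interpolation=cv2.INTER_CUBIC)
b=cv2.resize(i[195:250,345:425],None,fx=5,fy=5,interpolation=cv2.INTER_CUBIC)
c=np.zeros((535,800,3),np.uint8); c[:250]=a; c[255:530,:400]=b
g=cv2.resize(i[270:325,415:495],None,fx=5,fy=5,interpolation=cv2.INTER_CUBIC); c[255:530,400:]=g
cv2.imwrite("pics/crop1.png",c)
for n,uv,z in [("pad",(384,223),.024),("lever",(227,226),.125),("mill",(131,237),.1),("rail R",(323,228),.135),("rail L",(177,219),.135)]: print(n,np.round(onz("top",uv,z),3))
E
```

```text
pad [ 0.505 -0.324  0.024]
lever [0.479 0.154 0.125]
mill [0.448 0.442 0.1  ]
rail R [ 0.474 -0.122  0.135]
rail L [0.498 0.298 0.135]
```

View pics/crop1.png

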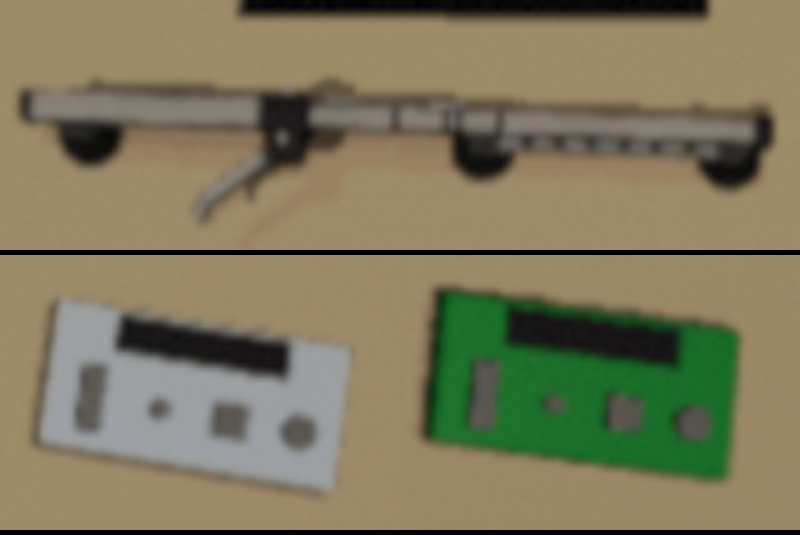

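The crop shows the white pad with the lock, timer, gas and fan keys from left to right at crop (90,397), (159,408), (230,421) and (298,432). On the rail the collar edge is at x≈308, single lines at 395 and 498, and the double line at about 447–459. That means the leg has to move about 80 mm towards −y. Next I'll locate the keys by masks.

Run:
```python
from h import *
i=cv2.imread("pics/top0.png").astype(int)
x0,y0=345,195; c=i[y0:250,x0:425]
g=c.max(2); wh=((c[...,0]>120)).astype(np.uint8)
hull=cv2.convexHull(np.vstack([k for k in cv2.findContours(wh,0,2)[0] if cv2.contourArea(k)>300]))
M=np.zeros_like(wh);cv2.fillConvexPoly(M,hull,1);M=cv2.erode(M,np.ones((3,3)))
w=np.clip(160-g,0,80)*M
seeds={"lock":(90,397),"timer":(159,408),"gas":(230,421),"fan":(298,432)}
P={}
for k,(u,v) in seeds.items():
    u=u/5;v=(v-255)/5; yy,xx=np.mgrid[:c.shape[0],:c.shape[1]]
    hw=(4,8) if k=="lock" else (5,5)
    m=(abs(xx-u)<hw[0]+.5)&(abs(yy-v)<hw[1]+.5)
    ww=np.where(m,np.clip(w-25,0,99),0); uv=np.array([(ww*xx).sum(),(ww*yy).sum()])/ww.sum()+[x0,y0]
    P[k]=onz("top",uv,.031); print(k,uv.round(1),P[k].round(4))
A=np.array([P[k][:2] for k in("fan","gas","timer","lock")])
d=np.diff(A,axis=0);print(np.linalg.norm(d,axis=1)); t=(A[3]-A[0]);print("yaw of row y axis",np.degrees(np.arctan2(t[1],t[0]))-90, np.linalg.norm(t))
L=np.array([onz("top",((x-2)/5+170,(y-2)/5+200),.135) for x,y in[(308,112),(395,117),(449,117),(459,117),(498,121),(262,108),(30,106)]]);print(L.round(4))
to_tool([.5,.3,.23])
```

```text
lock [362.5 223. ] [ 0.5032 -0.2555  0.031 ]
timer [376.3 225.4] [ 0.496  -0.2982  0.031 ]
gas [390.3 227.7] [ 0.489  -0.3419  0.031 ]
fan [404.2 230. ] [ 0.482  -0.3852  0.031 ]
[0.04384201 0.04423923 0.04333095]
yaw of row y axis -9.280145955311028 0.13141184675271111
[[0.4898 0.1409 0.135 ]
 [0.4871 0.0909 0.135 ]
 [0.4873 0.0599 0.135 ]
 [0.4874 0.0542 0.135 ]
 [0.4852 0.0318 0.135 ]
 [0.4919 0.1674 0.135 ]
 [0.4923 0.3018 0.135 ]]
slide cm [-40.36 -20.39   0.1 ]
```

Emit:
{"fn": "arm_command", "kwargs": {"gripper": [0,0,0,0,0], "slide": [[-5.4,-2.7,0],[-10.8,-5.4,0],[-16.2,-8.1,0],[-21.6,-10.8,0],[-27,-13.5,0]], "turn": [[0,0,10],[0,0,20],[0,0,30],[0,0,40],[0,0,50]]}}

```text
clock: 0.72
position: [0.3904, 0.4003, 0.2313]
tool_rot: [-3.142, -0.0, 1.997]
force: [1.6, 0.8, -0.6]
grip_width: 0.0001
```

Run:
```python
from h import *
s=bot.observe();print(s["clock"],s["position"],s["tool_rot"],s["force"],s["qpos"])
to_tool([.482,-.3852,.07],np.radians(80.7))
```

```text
0.725 [0.3904179  0.40033832 0.23129948] [-3.14158660e+00 -4.55285176e-05  1.99749334e+00] [ 1.55847391  0.76084269 -0.5946552 ] [-1.06879488  0.42520619  0.22432998  1.78597834 -0.11368761  0.94293186
 -0.37019346]
slide cm [-75.3  -24.17  16.13]
turn deg [-0.   -0.   33.75]
```

Emit:
{"fn": "arm_command", "kwargs": {"gripper": [0,0,0,0,0], "slide": [[-5.7,-1.8,0],[-11.4,-3.6,0],[-17.1,-5.4,0],[-22.8,-7.2,0],[-28.5,-9.0,0]], "turn": [[0,0,7],[0,0,14],[0,0,21],[0,0,28],[0,0,33.75]]}}

```text
clock: 1.35
position: [0.4268, 0.1035, 0.2313]
tool_rot: [3.142, -0.0, 1.411]
force: [1.1, -0.4, -0.5]
grip_width: 0.0002
```

Run:
```python
from h import *
to_tool([.482,-.3852,.07],np.radians(80.7))
```

```text
slide cm [-47.37  13.25  16.13]
turn deg [ 0.   -0.01  0.12]
```

Emit:
{"fn": "arm_command", "kwargs": {"gripper": [0,0,0,0,0], "slide": [[-5.7,1.6,0],[-11.4,3.2,0],[-17.1,4.8,0],[-22.8,6.4,0],[-28.5,8.0,0]], "turn": [[0,0,0],[0,0,0],[0,0,0],[0,0,0],[0,0,0]]}}

```text
clock: 1.98
position: [0.4614, -0.1904, 0.2313]
tool_rot: [3.142, -0.0, 1.415]
force: [1.9, 1.0, -0.1]
grip_width: -0.0003
```

Emit:
{"fn": "arm_command", "kwargs": {"gripper": [0,0,0,0,0], "slide": [[-5.0,1.4,3],[-10,2.8,6],[-15,4.2,8.5],[-18.9,5.25,10.5],[-18.9,5.25,10.5]], "turn": [[0,0,0],[0,0,0],[0,0,0],[0,0,0],[0,0,0]]}}

```text
clock: 2.6
position: [0.482, -0.3861, 0.1243]
tool_rot: [-3.139, 0.0, 1.41]
force: [-0.3, 0.9, -0.0]
grip_width: 0.0007
```

Run:
```python
from h import *
s=bot.observe();print(s["position"],s["force"],s["clock"])
m=vision.camera_model("wrist");im=vision.grab_frame("wrist");cv2.imwrite("pics/w1.png",im)
print(np.round(m["T"],3).tolist(),np.round(m["mtx"],0).tolist(),m["k1"])
for n,p in dict(fan=[.482,-.3852,.031],gas=[.489,-.3419,.031],timer=[.496,-.2982,.031],lock=[.5032,-.2555,.031]).items(): print(n,proj("wrist",p,m).round(0))
to_tool([.482,-.3852,.035],np.radians(80.7))
```

```text
[ 0.48204133 -0.3860764   0.12431991] [-0.34354926  0.91159322 -0.00114778] 2.6
[[0.987, -0.151, -0.052, 0.495], [-0.159, -0.941, -0.3, -0.308], [-0.003, 0.304, -0.953, 0.268], [0.0, 0.0, 0.0, 1.0]] [[291.0, 0.0, 281.0], [0.0, 291.0, 208.0], [0.0, 0.0, 1.0]] 0.006236154892016174
fan [282. 211.]
gas [282. 159.]
timer [282. 101.]
lock [282.  37.]
slide cm [-0.1  -0.05  9.02]
turn deg [-0.11 -0.01  0.21]
```

View pics/w1.png

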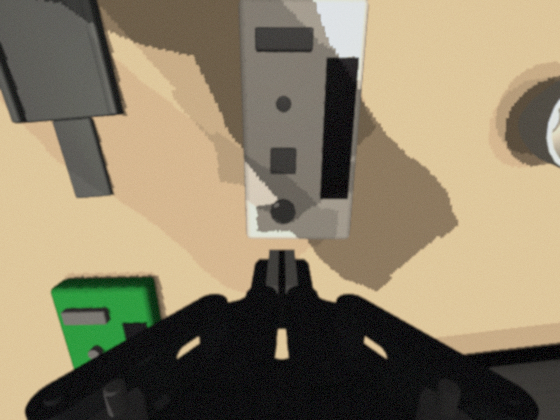

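The wrist view puts lock, timer, gas and fan at (284,39), (283,103), (283,160) and (283,211). All are within 2 px of the predictions, so I'll press the fan key.

Emit:
{"fn": "arm_command", "kwargs": {"gripper": [0,0,0,0,0], "slide": [[-0.1,0,5],[-0.1,0,8.5],[-0.1,0,9.4],[-0.1,0,9.7],[-0.1,0,9.7]], "turn": [[0,0,0],[0,0,0],[0,0,0],[0,0,0],[0,0,0]]}}

```text
clock: 3.28
position: [0.4843, -0.3846, 0.0306]
tool_rot: [3.14, 0.0, 1.414]
force: [-0.4, 2.2, 2.0]
grip_width: 0.0001
```

Emit:
{"fn": "arm_command", "kwargs": {"gripper": [0,0], "slide": [[0,0,0.15],[0,0,0.15]], "turn": [[0,0,0],[0,0,0]]}}

```text
clock: 3.52
position: [0.4844, -0.3847, 0.0285]
tool_rot: [3.14, 0.001, 1.414]
force: [1.8, 0.1, 2.7]
grip_width: -0.0001
```

Emit:
{"fn": "arm_command", "kwargs": {"gripper": [0,0], "slide": [[0,0,0.25],[0,0,0.25]], "turn": [[0,0,0],[0,0,0]]}}

```text
clock: 3.78
position: [0.4844, -0.3848, 0.0267]
tool_rot: [3.14, 0.0, 1.414]
force: [-1.8, 5.5, 24.4]
grip_width: -0.0001
```

Emit:
{"fn": "arm_command", "kwargs": {"gripper": [0,0,0,0,0], "slide": [[0,0,-2.0],[4.4,-0.2,-2.0],[4.4,-0.2,-1.2],[4.4,-0.2,-0.15],[4.4,-0.2,-0.15]], "turn": [[0,0,0],[0,0,0],[0,0,0],[0,0,0],[0,0,0]]}}

```text
clock: 4.4
position: [0.4888, -0.3411, 0.027]
tool_rot: [3.141, -0.001, 1.413]
force: [1.5, 6.1, 12.4]
grip_width: -0.0001
```

Emit:
{"fn": "arm_command", "kwargs": {"gripper": [0,0], "slide": [[0,0,0.1],[0,0,0.1]], "turn": [[0,0,0],[0,0,0]]}}

```text
clock: 4.65
position: [0.4889, -0.3411, 0.0267]
tool_rot: [3.141, -0.001, 1.413]
force: [-2.9, 9.5, 29.1]
grip_width: 0.0
```

Gas key is fully down too. Next I'll lift over the timer key to the lock key, 88 mm on.

Emit:
{"fn": "arm_command", "kwargs": {"gripper": [0,0,0,0,0], "slide": [[0,0,-3.0],[4.4,0,-3.5],[8.8,0,-3.5],[8.8,0,-1.2],[8.8,0,-0.2]], "turn": [[0,0,0],[0,0,0],[0,0,0],[0,0,0],[0,0,0]]}}

```text
clock: 5.28
position: [0.5018, -0.2542, 0.0267]
tool_rot: [-3.14, 0.0, 1.414]
force: [-0.3, 5.3, 21.0]
grip_width: -0.0004
```

Emit:
{"fn": "arm_command", "kwargs": {"gripper": [0,0], "slide": [[0,0,0.1],[0,0,0.1]], "turn": [[0,0,0],[0,0,0]]}}

```text
clock: 5.52
position: [0.5018, -0.2542, 0.027]
tool_rot: [-3.141, -0.001, 1.413]
force: [-2.0, 6.8, 13.4]
grip_width: 0.0003
```

Lock key is pressed. Now I'll move above the rail to look at the marks and collar from close up.

Emit:
{"fn": "arm_command", "kwargs": {"gripper": [0,0,0,0,0], "slide": [[0,0,-5.5],[0,0,-11.5],[5.5,-1,-16.5],[11,-2.2,-16.5],[16.7,-3.5,-16.5]], "turn": [[0,0,0],[0,0,0],[0,0,-3],[0,0,-5],[0,0,-7.5]]}}

```text
clock: 6.15
position: [0.4939, -0.0832, 0.1926]
tool_rot: [3.14, 0.0, 1.544]
force: [2.0, -0.4, -0.7]
grip_width: -0.0001
```

Run:
```python
from h import *
s=bot.observe();print(s["position"],s["force"],s["clock"])
to_tool([.487,.03,.19],np.radians(88.5))
```

```text
[ 0.49389792 -0.08317265  0.19264085] [ 1.97946043 -0.35089657 -0.6511808 ] 6.15
slide cm [11.29 -1.    0.26]
turn deg [ 0.1   0.02 -0.06]
```

Emit:
{"fn": "arm_command", "kwargs": {"gripper": [0,0,0,0], "slide": [[5.6,-0.5,0.2],[11.2,-1,0.2],[11.2,-1,0.2],[11.2,-1,0.2]], "turn": [[0,0,0],[0,0,0],[0,0,0],[0,0,0]]}}

```text
clock: 6.65
position: [0.4869, 0.0274, 0.1898]
tool_rot: [3.142, 0.001, 1.544]
force: [0.3, -0.1, -0.1]
grip_width: -0.0001
```

Run:
```python
from h import *
s=bot.observe();print(s["position"],s["force"],s["clock"])
m=vision.camera_model("wrist");im=vision.grab_frame("wrist");cv2.imwrite("pics/w2.png",im)
import pickle;pickle.dump(m,open("m2.pkl","wb"))
cv2.imwrite("pics/w2c.png",cv2.resize(im[:260,180:400],None,fx=2.3,fy=2.3,interpolation=cv2.INTER_CUBIC))
```

```text
[0.48690116 0.02744115 0.18983468] [ 0.25914015 -0.12672102 -0.13385694] 6.65
```

View pics/w2c.png

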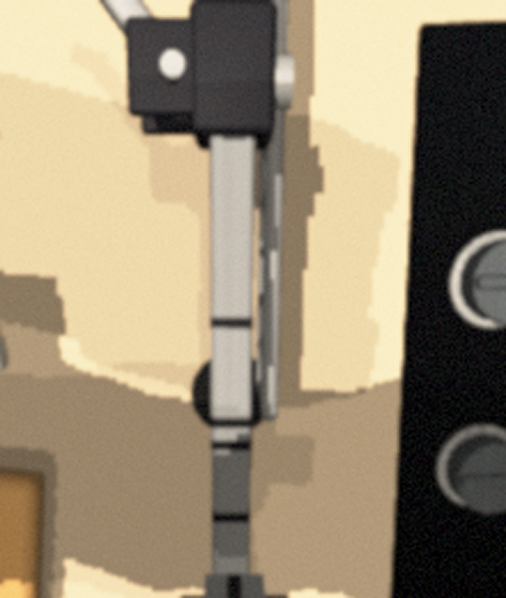

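The enlarged wrist crop shows single lines at y≈322 and 516, the double line at 422 and 442, and the collar edge at ~130. The lever is open at upper left. I'll measure these by intensity profiles.

Run:
```python
from h import *
import pickle;m=pickle.load(open("m2.pkl","rb"))
g=cv2.cvtColor(cv2.imread("pics/w2.png"),cv2.COLOR_BGR2GRAY).astype(float)
col=g[:,180+222//1*0+96:180+105].mean(1)   # along rail
print([(r,int(v)) for r,v in enumerate(col) if 44<r<70 or 132<r<150 or 176<r<200])
for r in(90,120,130): print(r,g[r,262:300].astype(int).tolist())
for n,uv in [("mark near edge",(180+231/2.3,418/2.3)),("single",(180+231/2.3,322/2.3)),("single2",(180+231/2.3,516/2.3)),("rail far",(180+231/2.3,180/2.3))]: print(n,onz("wrist",uv,.135,m).round(4))
for z in(.137,.14): print("collar",onz("wrist",(180+231/2.3,131/2.3),z,m).round(4))
print("pivot",onz("wrist",(180+172/2.3,64/2.3),.14,m).round(4))
```

```text
[(45, 60), (46, 61), (47, 61), (48, 61), (49, 60), (50, 61), (51, 61), (52, 61), (53, 60), (54, 55), (55, 46), (56, 33), (57, 27), (58, 49), (59, 88), (60, 136), (61, 174), (62, 191), (63, 193), (64, 192), (65, 193), (66, 192), (67, 193), (68, 193), (69, 192), (133, 193), (134, 193), (135, 193), (136, 187), (137, 163), (138, 117), (139, 68), (140, 48), (141, 74), (142, 124), (143, 168), (144, 189), (145, 194), (146, 193), (147, 195), (148, 194), (149, 194), (177, 181), (178, 178), (179, 179), (180, 168), (181, 136), (182, 90), (183, 46), (184, 45), (185, 93), (186, 143), (187, 168), (188, 168), (189, 160), (190, 148), (191, 114), (192, 66), (193, 27), (194, 38), (195, 74), (196, 101), (197, 106), (198, 95), (199, 90)]
90 [207, 202, 201, 201, 202, 201, 200, 201, 192, 176, 176, 188, 192, 193, 195, 191, 190, 186, 190, 192, 196, 194, 195, 194, 191, 190, 182, 157, 137, 124, 110, 90, 74, 78, 91, 97, 110, 137]
120 [220, 220, 217, 220, 213, 206, 200, 200, 191, 178, 173, 184, 194, 195, 193, 194, 191, 191, 189, 193, 194, 196, 191, 192, 193, 188, 177, 164, 175, 181, 166, 150, 114, 95, 106, 140, 178, 181]
130 [220, 219, 218, 214, 207, 202, 200, 198, 191, 178, 170, 187, 195, 194, 195, 194, 193, 189, 194, 193, 191, 193, 191, 193, 195, 185, 170, 170, 187, 175, 122, 79, 74, 87, 97, 110, 134, 158]
mark near edge [0.4872 0.0621 0.135 ]
single [0.488  0.0905 0.135 ]
single2 [0.4863 0.0305 0.135 ]
rail far [0.489  0.1282 0.135 ]
collar [0.4894 0.1398 0.137 ]
collar [0.4894 0.1393 0.14  ]
pivot [0.4749 0.1549 0.14  ]
```

Mark edge is at (0.4872, 0.0621), collar edge at y≈0.1395, and the rail yaw is −1.6°. The travel needed is therefore about −77.5 mm. I'll go over the bare sleeve, 117 mm from the collar.

Emit:
{"fn": "arm_command", "kwargs": {"gripper": [5,5,5,5,5], "slide": [[5.8,0,0],[11.6,0,0],[17.4,0,0],[23,0,0],[23,0,0]], "turn": [[0,0,0],[0,0,0],[0,0,0],[0,0,0],[0,0,0]]}}

```text
clock: 7.32
position: [0.4929, 0.2613, 0.1893]
tool_rot: [-3.141, -0.0, 1.548]
force: [0.8, -1.4, -0.2]
grip_width: 0.0503
```

Run:
```python
from h import *
s=bot.observe();print(s["position"],s["tool_rot"],s["grip_width"])
im=vision.grab_frame("scene");p=proj("scene",s["position"]).astype(int);print(p)
c=im[100:290,220:400];cv2.imwrite("pics/s2.png",cv2.resize(c,None,fx=3,fy=3,interpolation=cv2.INTER_CUBIC))
to_tool([.4926,.2565,.105],np.radians(88.4))
```

```text
[0.49286883 0.26129767 0.18925129] [-3.14148998e+00 -1.84659610e-04  1.54783823e+00] 0.05033943645009051
[314 147]
slide cm [-0.21 -0.05  8.44]
turn deg [-0.    0.05  0.13]
```

View pics/s2.png

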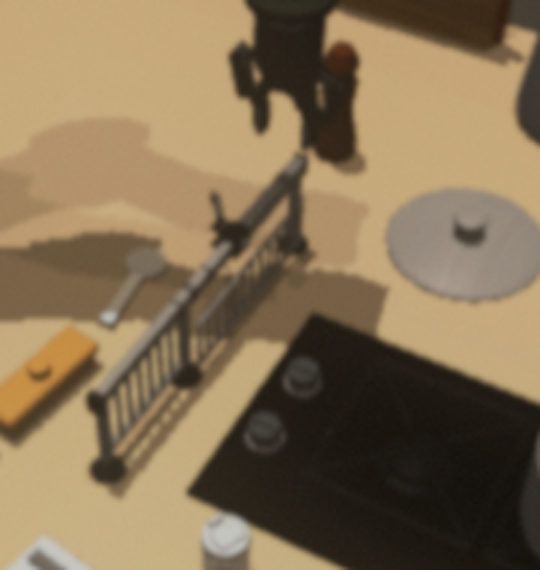

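The fingers straddle the sleeve line, and the mill at the back is clear. I'll descend and grip the bare sleeve.

Emit:
{"fn": "arm_command", "kwargs": {"gripper": [5,5,5,5,5], "slide": [[-0.2,0,4],[-0.2,0,8.4],[-0.2,0,8.4],[-0.2,0,8.4],[-0.2,0,8.4]], "turn": [[0,0,0],[0,0,0],[0,0,0],[0,0,0],[0,0,0]]}}

```text
clock: 8.0
position: [0.4936, 0.2567, 0.1075]
tool_rot: [3.14, -0.001, 1.544]
force: [0.6, 0.2, 0.5]
grip_width: 0.0499
```

Emit:
{"fn": "arm_command", "kwargs": {"gripper": [1,1,1,1,1], "slide": [[0,0,0],[0,0,0],[0,0,0],[0,0,0],[0,0,0]], "turn": [[0,0,0],[0,0,0],[0,0,0],[0,0,0],[0,0,0]], "force": 20}}

```text
clock: 8.62
position: [0.4935, 0.257, 0.1065]
tool_rot: [3.14, -0.001, 1.545]
force: [3.3, 0.4, 5.8]
grip_width: 0.0159
```

Emit:
{"fn": "arm_command", "kwargs": {"gripper": [1,1,1,1,1], "slide": [[-1,0,0],[-2.5,0,0],[-4,0,0],[-5.5,0,0],[-7,0,0]], "turn": [[0,0,0],[0,0,0],[0,0,0],[0,0,0],[0,0,0]]}}

```text
clock: 9.25
position: [0.4912, 0.187, 0.1065]
tool_rot: [3.141, -0.001, 1.545]
force: [0.2, 2.7, 11.1]
grip_width: 0.0157
```

Emit:
{"fn": "arm_command", "kwargs": {"gripper": [1,1,1], "slide": [[-0.5,0,0],[-0.8,0,0],[-0.8,0,0]], "turn": [[0,0,0],[0,0,0],[0,0,0]]}}

```text
clock: 9.62
position: [0.4909, 0.1787, 0.1065]
tool_rot: [3.141, -0.001, 1.544]
force: [-1.3, -1.4, 11.8]
grip_width: 0.0158
```

Run:
```python
from h import *
s=bot.observe();print(s["position"],s["force"])
g=cv2.cvtColor(vision.grab_frame("top"),cv2.COLOR_BGR2GRAY);cv2.imwrite("pics/top2.png",g)
# along the rail, column-wise min over rail mid rows
m=[]
for y in np.arange(.02,.14,.002):
    u=proj("top",[.4872+.0276*(y-.062),y,.136]); m.append((round(y,3),int(cv2.getRectSubPix(g,(1,3),tuple(map(float,u))).mean())))
print(m)
```

```text
[0.4909043  0.17872281 0.10646389] [-1.30851675 -1.44763045 11.82552797]
[(np.float64(0.02), 136), (np.float64(0.022), 135), (np.float64(0.024), 133), (np.float64(0.026), 126), (np.float64(0.028), 112), (np.float64(0.03), 98), (np.float64(0.032), 98), (np.float64(0.034), 113), (np.float64(0.036), 127), (np.float64(0.038), 132), (np.float64(0.04), 132), (np.float64(0.042), 131), (np.float64(0.044), 131), (np.float64(0.046), 131), (np.float64(0.048), 127), (np.float64(0.05), 120), (np.float64(0.052), 105), (np.float64(0.054), 96), (np.float64(0.056), 94), (np.float64(0.058), 102), (np.float64(0.06), 80), (np.float64(0.062), 58), (np.float64(0.064), 37), (np.float64(0.066), 34), (np.float64(0.068), 33), (np.float64(0.07), 32), (np.float64(0.072), 32), (np.float64(0.074), 32), (np.float64(0.076), 33), (np.float64(0.078), 32), (np.float64(0.08), 30), (np.float64(0.082), 26), (np.float64(0.084), 21), (np.float64(0.086), 21), (np.float64(0.088), 31), (np.float64(0.09), 47), (np.float64(0.092), 67), (np.float64(0.094), 78), (np.float64(0.096), 82), (np.float64(0.098), 83), (np.float64(0.1), 79), (np.float64(0.102), 75), (np.float64(0.104), 73), (np.float64(0.106), 73), (np.float64(0.108), 72), (np.float64(0.11), 73), (np.float64(0.112), 72), (np.float64(0.114), 72), (np.float64(0.116), 72), (np.float64(0.118), 72), (np.float64(0.12), 73), (np.float64(0.122), 73), (np.float64(0.124), 73), (np.float64(0.126), 72), (np.float64(0.128), 72), (np.float64(0.13), 72), (np.float64(0.132), 72), (np.float64(0.134), 72), (np.float64(0.136), 72), (np.float64(0.138), 72)]
```

Top-view check: the collar spans y≈0.0615–0.0915 with its edge on the double line, within about 1 mm. I'll release, rise and verify from close up.

Emit:
{"fn": "arm_command", "kwargs": {"gripper": [5,5,5,5,5], "slide": [[0,0,0],[0,0,0],[0,0,-4],[0,0,-8.3],[-3,0,-8.3]], "turn": [[0,0,0],[0,0,0],[0,0,0],[0,0,0],[0,0,0]]}}

```text
clock: 10.3
position: [0.4909, 0.1505, 0.1911]
tool_rot: [3.138, -0.002, 1.548]
force: [0.4, -1.1, -0.4]
grip_width: 0.0495
```

Emit:
{"fn": "arm_command", "kwargs": {"gripper": [0,0,0,0,0], "slide": [[-6,0,0],[-12,0,0],[-15.5,0,0],[-15.5,0,0],[-15.5,0,0]], "turn": [[0,0,0],[0,0,0],[0,0,0],[0,0,0],[0,0,0]]}}

```text
clock: 10.92
position: [0.4858, -0.0055, 0.1887]
tool_rot: [-3.141, -0.0, 1.545]
force: [-0.2, 0.3, 0.1]
grip_width: -0.0002
```

Run:
```python
from h import *
s=bot.observe();print(s["position"],s["force"],s["clock"])
m=vision.camera_model("wrist");im=vision.grab_frame("wrist");cv2.imwrite("pics/w3.png",im)
import pickle;pickle.dump(m,open("m3.pkl","wb"))
cv2.imwrite("pics/w3c.png",cv2.resize(im[:260,160:400],None,fx=2.3,fy=2.3,interpolation=cv2.INTER_CUBIC))
g=cv2.cvtColor(im,cv2.COLOR_BGR2GRAY).astype(float)
u,v=proj("wrist",[.4872,.062,.135],m);print(u,v); u=int(u);v=int(v)
print([(r,int(x)) for r,x in enumerate(g[:,u-4:u+5].mean(1)) if v-40<r<v+70])
```

```text
[ 0.48577343 -0.00551379  0.18872433] [-0.18201074  0.29022125  0.08211033] 10.925
281.0041599104745 133.2116934619034
[(94, 59), (95, 60), (96, 59), (97, 58), (98, 57), (99, 60), (100, 58), (101, 58), (102, 56), (103, 58), (104, 57), (105, 55), (106, 56), (107, 57), (108, 57), (109, 53), (110, 57), (111, 55), (112, 54), (113, 56), (114, 53), (115, 54), (116, 54), (117, 54), (118, 56), (119, 53), (120, 54), (121, 54), (122, 53), (123, 53), (124, 53), (125, 53), (126, 51), (127, 53), (128, 52), (129, 52), (130, 52), (131, 52), (132, 50), (133, 46), (134, 38), (135, 38), (136, 79), (137, 131), (138, 167), (139, 187), (140, 190), (141, 190), (142, 180), (143, 148), (144, 98), (145, 57), (146, 49), (147, 95), (148, 153), (149, 183), (150, 192), (151, 192), (152, 190), (153, 191), (154, 191), (155, 189), (156, 191), (157, 190), (158, 191), (159, 191), (160, 191), (161, 191), (162, 191), (163, 190), (164, 191), (165, 190), (166, 191), (167, 191), (168, 190), (169, 190), (170, 189), (171, 191), (172, 190), (173, 190), (174, 191), (175, 189), (176, 188), (177, 174), (178, 135), (179, 81), (180, 43), (181, 43), (182, 91), (183, 138), (184, 161), (185, 165), (186, 161), (187, 155), (188, 139), (189, 116), (190, 95), (191, 88), (192, 87), (193, 87), (194, 87), (195, 88), (196, 88), (197, 87), (198, 86), (199, 88), (200, 88), (201, 88), (202, 88)]
```

View pics/w3c.png

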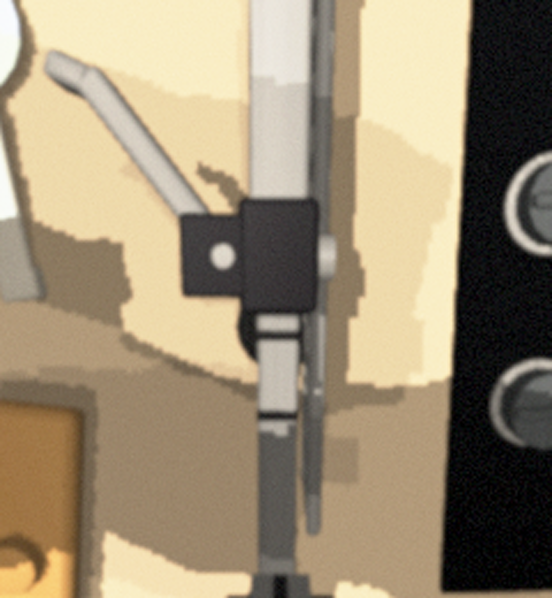

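In this close view the collar edge (row ~133.3) coincides with the near edge of the first line (~133.7), so they agree to about 0.5 mm. The lever is open about 0.65 rad. Next I'll go above the squeeze point, fully open and centred about 22 mm to −x of the sleeve.

Emit:
{"fn": "arm_command", "kwargs": {"gripper": [8.5,8.5,8.5,8.5,8.5], "slide": [[5.6,-1.2,0],[11.2,-2.3,0],[11.2,-2.3,0],[11.2,-2.3,0],[11.2,-2.3,0]], "turn": [[0,0,0],[0,0,0],[0,0,0],[0,0,0],[0,0,0]]}}

```text
clock: 11.6
position: [0.4658, 0.1057, 0.1888]
tool_rot: [3.142, 0.0, 1.544]
force: [0.5, -0.7, 0.1]
grip_width: 0.0846
```

Run:
```python
from h import *
s=bot.observe();print(s["position"],s["tool_rot"],s["grip_width"])
im=vision.grab_frame("wrist");cv2.imwrite("pics/w4.png",im)
to_tool([.466,.107,.102],np.radians(88.4))
```

```text
[0.46578249 0.10567851 0.18880811] [3.14156135e+00 2.76542589e-04 1.54388600e+00] 0.08455983716035037
slide cm [0.14 0.02 8.68]
turn deg [0.   0.01 0.04]
```

View pics/w4.png

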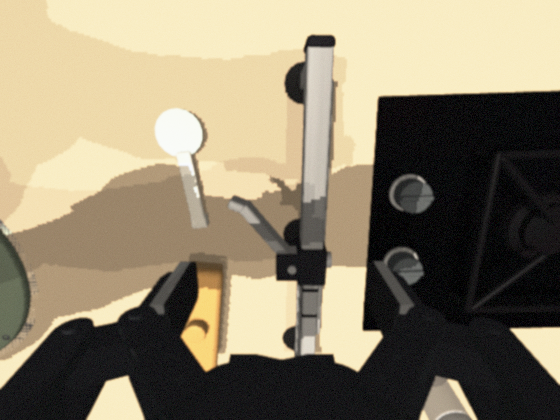

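The fingers at (190,270) and (380,270) straddle both the lever (tip at (235,203)) and the sleeve, so I'll descend.

Emit:
{"fn": "arm_command", "kwargs": {"gripper": [8.5,8.5,8.5,8.5], "slide": [[0.1,0,4],[0.1,0,7.5],[0.1,0,8.7],[0.1,0,8.7]], "turn": [[0,0,0],[0,0,0],[0,0,0],[0,0,0]]}}

```text
clock: 12.15
position: [0.4658, 0.1068, 0.1018]
tool_rot: [-3.141, 0.0, 1.544]
force: [0.4, -0.0, 0.4]
grip_width: 0.0852
```

Emit:
{"fn": "arm_command", "kwargs": {"gripper": [7.5,6.6,6.4,6.4,6.4], "slide": [[0,0,0],[0,-0.2,0],[0,-0.25,0],[0,-0.25,0],[0,-0.25,0]], "turn": [[0,0,0],[0,0,0],[0,0,0],[0,0,0],[0,0,0]], "force": 80}}

```text
clock: 12.78
position: [0.4645, 0.1076, 0.1028]
tool_rot: [3.139, -0.001, 1.545]
force: [3.8, -2.0, 6.7]
grip_width: 0.0642
```

The +x finger has just touched the sleeve (pad at +8.2 mm, +3.8 N). I'll close in steps, moving the hand +x by half the closure and with a slight −y bias.

Emit:
{"fn": "arm_command", "kwargs": {"gripper": [6.0,5.6,5.2,5.2], "slide": [[0,0.2,0],[-0.1,0.4,0],[-0.15,0.6,0],[-0.15,0.6,0]], "turn": [[0,0,0],[0,0,0],[0,0,0],[0,0,0]], "force": 80}}

```text
clock: 13.28
position: [0.4705, 0.1064, 0.1028]
tool_rot: [3.139, -0.001, 1.545]
force: [3.9, 2.4, 7.0]
grip_width: 0.0521
```

Emit:
{"fn": "arm_command", "kwargs": {"gripper": [4.8,4.4,4.0,4.0], "slide": [[0,0.2,0],[0,0.4,0],[-0.05,0.6,0],[-0.05,0.6,0]], "turn": [[0,0,0],[0,0,0],[0,0,0],[0,0,0]], "force": 100}}

```text
clock: 13.78
position: [0.4764, 0.106, 0.1028]
tool_rot: [3.139, -0.002, 1.546]
force: [3.7, 2.6, 8.3]
grip_width: 0.04
```

Run:
```python
from h import *
s=bot.observe();print(s["position"],s["force"])
g=cv2.cvtColor(vision.grab_frame("top"),cv2.COLOR_BGR2GRAY)
m=[]
for y in np.arange(.046,.106,.002):
    u=proj("top",[.4872+.0276*(y-.062),y,.136]); m.append((int(y*1000+.5),int(cv2.getRectSubPix(g,(1,3),tuple(map(float,u))).mean())))
print(m)
```

```text
[0.47636876 0.1060338  0.10283318] [3.73069873 2.57933024 8.34568352]
[(46, 67), (48, 65), (50, 61), (52, 53), (54, 45), (56, 39), (58, 35), (60, 26), (62, 19), (64, 15), (66, 14), (68, 13), (70, 12), (72, 15), (74, 21), (76, 31), (78, 45), (80, 68), (82, 89), (84, 106), (86, 96), (88, 80), (90, 60), (92, 50), (94, 46), (96, 46), (98, 47), (100, 48), (102, 49), (104, 49)]
```

The top profile puts the collar still at about y 0.061–0.091. I'll carry on to full closure.

Emit:
{"fn": "arm_command", "kwargs": {"gripper": [3.6,3.2,2.8,2.4,2.4], "slide": [[0,0.2,0],[0,0.4,0],[-0.05,0.6,0],[-0.05,0.65,0],[-0.05,0.65,0]], "turn": [[0,0,0],[0,0,0],[0,0,0],[0,0,0],[0,0,0]], "force": 120}}

```text
clock: 14.45
position: [0.4834, 0.1056, 0.1032]
tool_rot: [3.138, -0.002, 1.545]
force: [4.6, 5.4, 13.2]
grip_width: 0.0254
```

Emit:
{"fn": "arm_command", "kwargs": {"gripper": [2,2,2,2], "slide": [[0,0,0],[0,0,0],[0,0,0],[0,0,0]], "turn": [[0,0,0],[0,0,0],[0,0,0],[0,0,0]], "force": 120}}

```text
clock: 14.95
position: [0.4839, 0.1058, 0.1034]
tool_rot: [3.137, -0.003, 1.544]
force: [6.3, 7.1, 14.6]
grip_width: 0.0239
```

Run:
```python
from h import *
s=bot.observe();print(s["position"],s["force"],s["grip_width"],s["clock"])
im=vision.grab_frame("top");sc=vision.grab_frame("scene")
g=cv2.cvtColor(im,cv2.COLOR_BGR2GRAY)
for off in(0,):
  print([(int(y*1000+.5),int(cv2.getRectSubPix(g,(1,3),tuple(map(float,proj("top",[.4872+.0276*(y-.062),y,.136])))).mean())) for y in np.arange(.026,.106,.002)])
a=cv2.resize(im[205:250,210:330],None,fx=5,fy=5,interpolation=cv2.INTER_CUBIC)
b=cv2.resize(sc[150:250,240:360],None,fx=3.6,fy=3.6,interpolation=cv2.INTER_CUBIC)
c=np.zeros((a.shape[0]+b.shape[0],600,3),np.uint8);c[:a.shape[0]]=a;c[a.shape[0]:,:b.shape[1]]=b
cv2.imwrite("pics/fin.png",cv2.convertScaleAbs(c,alpha=1.7))
```

```text
[0.48387031 0.10584518 0.10341518] [ 6.31458312  7.11297237 14.59663219] 0.023885648022430966 14.95
[(26, 73), (28, 60), (30, 51), (32, 51), (34, 59), (36, 66), (38, 68), (40, 68), (42, 68), (44, 68), (46, 67), (48, 65), (50, 61), (52, 53), (54, 48), (56, 46), (58, 49), (60, 38), (62, 25), (64, 11), (66, 10), (68, 11), (70, 13), (72, 15), (74, 23), (76, 34), (78, 47), (80, 63), (82, 74), (84, 76), (86, 62), (88, 51), (90, 44), (92, 44), (94, 45), (96, 45), (98, 47), (100, 48), (102, 48), (104, 50)]
```

View pics/fin.png

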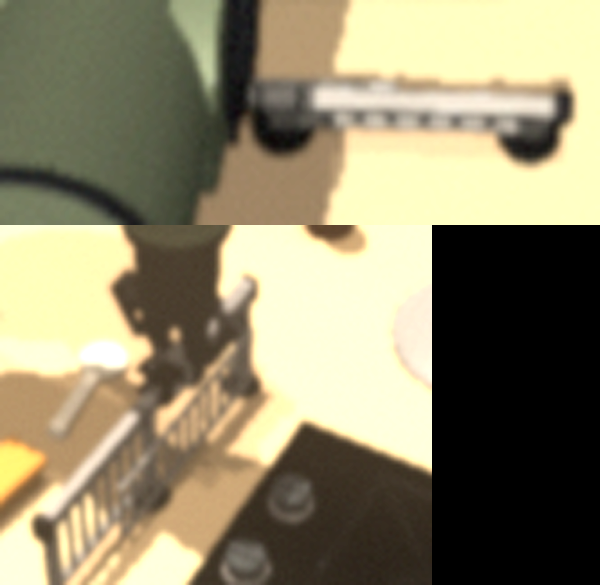

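The gripper reads 23.9 mm, while lever plus sleeve should measure 27 mm. I'll check whether that is finger compliance by easing the grip force.

Emit:
{"fn": "arm_command", "kwargs": {"gripper": [2,2,2,2], "slide": [[0,0,0],[0,0,0],[0,0,0],[0,0,0]], "turn": [[0,0,0],[0,0,0],[0,0,0],[0,0,0]], "force": 50}}

```text
clock: 15.55
position: [0.4839, 0.1058, 0.1034]
tool_rot: [3.137, -0.003, 1.544]
force: [7.3, 6.4, 15.5]
grip_width: 0.0237
```

Emit:
{"fn": "arm_command", "kwargs": {"gripper": [2,2,2,2], "slide": [[0,0,0],[0,0,0],[0,0,0],[0,0,0]], "turn": [[0,0,0],[0,0,0],[0,0,0],[0,0,0]], "force": 25}}

```text
clock: 16.05
position: [0.4839, 0.1058, 0.1034]
tool_rot: [3.137, -0.003, 1.544]
force: [5.9, 6.8, 15.9]
grip_width: 0.0236
```

The width is not force dependent, so I need to see the lever itself. Its tip should be visible beside the sleeve beyond the fingers in the wrist view.

Run:
```python
from h import *
m=vision.camera_model("wrist");im=vision.grab_frame("wrist");cv2.imwrite("pics/w5.png",im)
for o in(56,81,100,150): print(o,[proj("wrist",[.4872+.0276*(o/1e3)+dx,.062+o/1e3,.135],m).round(0).tolist() for dx in(-.019,-.011,-.008,.008)])
cv2.imwrite("pics/w5c.png",cv2.convertScaleAbs(cv2.resize(im[60:360,160:400],None,fx=2,fy=2,interpolation=cv2.INTER_CUBIC),alpha=1.5))
```

```text
56 [[249.0, 276.0], [267.0, 276.0], [274.0, 276.0], [311.0, 275.0]]
81 [[247.0, 223.0], [266.0, 222.0], [273.0, 222.0], [312.0, 221.0]]
100 [[245.0, 177.0], [265.0, 176.0], [273.0, 176.0], [314.0, 175.0]]
150 [[239.0, 31.0], [263.0, 30.0], [272.0, 30.0], [319.0, 29.0]]
```

View pics/w5c.png

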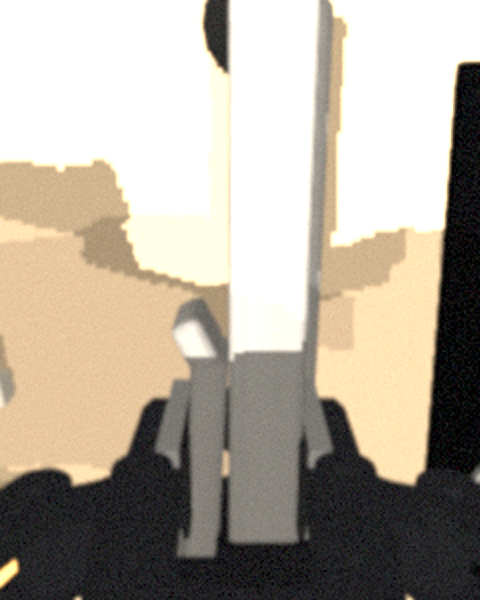

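The lever lies flat along the sleeve with its bent tip at crop (195,330), between the two pads, so it is closed. Now I'll check that the leg stayed on the line. The scene camera sees the collar's mark-side face, and the initial picture serves as reference.

Run:
```python
from h import *
cur=vision.grab_frame("scene");cv2.imwrite("pics/sc_now.png",cur)
m=vision.camera_model("scene")
a=cv2.cvtColor(cv2.imread("pics/scene0.png"),cv2.COLOR_BGR2GRAY);b=cv2.cvtColor(cur,cv2.COLOR_BGR2GRAY)
def prof(g,ys,z=.135):
    return [(int(round(y*1000)),int(cv2.getRectSubPix(g,(1,1),tuple(map(float,proj("scene",[.4872+.0276*(y-.062),y,z],m))))[0,0])) for y in ys]
print("t0 marks",prof(a,np.arange(.024,.1,.003)))
print("t0 collar",prof(a,np.arange(.12,.18,.003)))
print("now",prof(b,np.arange(.024,.1,.003)))
print("t0 end",prof(a,np.arange(.285,.33,.003),.137))
print("now end",prof(b,np.arange(.2075,.2525,.003),.137))
def crop(g,p): 
    u=proj("scene",p,m).astype(int); return cv2.resize(g[u[1]-18:u[1]+18,u[0]-20:u[0]+20],None,fx=10,fy=10,interpolation=cv2.INTER_CUBIC)
cv2.imwrite("pics/cmp.png",np.hstack([crop(cv2.imread("pics/scene0.png"),[.488,.07,.135]),cv2.convertScaleAbs(crop(cur,[.488,.07,.135]),alpha=1.5)]))
```

```text
t0 marks [(24, 126), (27, 118), (30, 112), (33, 112), (36, 118), (39, 126), (42, 129), (45, 129), (48, 123), (51, 115), (54, 103), (57, 98), (60, 101), (63, 111), (66, 122), (69, 130), (72, 134), (75, 133), (78, 133), (81, 131), (84, 126), (87, 118), (90, 112), (93, 113), (96, 121), (99, 127)]
t0 collar [(120, 126), (123, 125), (126, 124), (129, 125), (132, 120), (135, 114), (138, 94), (141, 73), (144, 55), (147, 44), (150, 43), (153, 43), (156, 43), (159, 43), (162, 44), (165, 49), (168, 59), (171, 78), (174, 100), (177, 116)]
now [(24, 101), (27, 81), (30, 68), (33, 64), (36, 66), (39, 69), (42, 69), (45, 69), (48, 66), (51, 63), (54, 57), (57, 52), (60, 48), (63, 43), (66, 38), (69, 37), (72, 36), (75, 35), (78, 35), (81, 35), (84, 36), (87, 36), (90, 39), (93, 43), (96, 48), (99, 52)]
t0 end [(285, 141), (288, 141), (291, 139), (294, 135), (297, 128), (300, 118), (303, 112), (306, 116), (309, 126), (312, 141), (315, 153), (318, 156), (321, 158), (324, 154), (327, 150), (330, 142)]
now end [(208, 129), (210, 130), (214, 132), (216, 131), (220, 127), (222, 117), (226, 113), (228, 118), (232, 136), (234, 155), (238, 168), (241, 174), (244, 177), (247, 178), (250, 178), (253, 177)]
```

View pics/cmp.png

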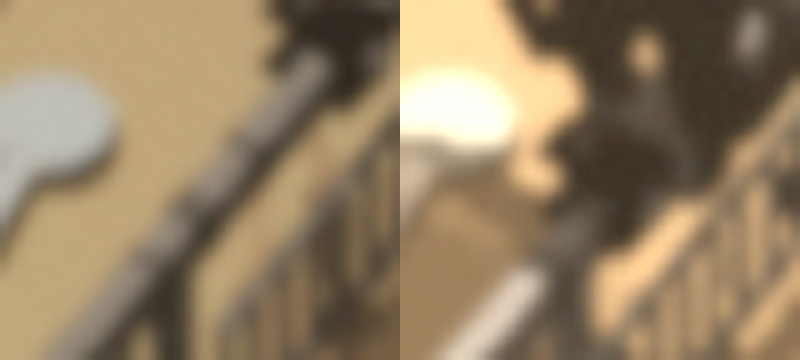

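End-of-sleeve marker: it moved from 0.3033 to 0.2254, which is −77.9 mm against the −77.4 mm needed. The leg is therefore on the line within about 1 mm. I'll firm the grip a little and hand in.

Emit:
{"fn": "arm_command", "kwargs": {"gripper": [2,2,2,2], "slide": [[0,0,0],[0,0,0],[0,0,0],[0,0,0]], "turn": [[0,0,0],[0,0,0],[0,0,0],[0,0,0]], "force": 70}}

```text
clock: 16.65
position: [0.4839, 0.1058, 0.1034]
tool_rot: [3.137, -0.003, 1.544]
force: [7.4, 7.7, 15.7]
grip_width: 0.0234
```

```bash
python3 -c "
from workcell import bot,job_done
s=bot.observe();print(s['position'],s['force'],s['grip_width'],s['clock']);print(job_done())"
```

```text
[0.48387605 0.10583589 0.10339712] [ 7.37299286  7.74438455 15.73022907] 0.023369797962965108 16.65
the job is handed in; nothing more can be done
None
```

I pressed the extractor, gas-valve and lock keys in that order. Then I drew the leg to the double line with its lever open and squeezed the lever shut. I handed in at 16.65 s, still gripping; no verdict was reported.

- **Keys:** each one bottomed out (12–29 N at about 4 mm of travel). The tool was lifted over the timer key on the way to the lock key.
- **Leg before clamping:** a close wrist view showed the collar edge on the near edge of the double line, within about 0.5 mm.
- **Leg after clamping:** in the scene camera the end of the sleeve had moved −77.9 mm, against −77.4 mm needed. That puts it on the line to about 1 mm. The collar edge itself was hidden or in shadow by then, so I did not see it directly.
- **Lever:** the wrist view shows it lying flat along the sleeve between the two pads.
- **Disagreement:** the gripper read about 23.5 mm instead of the expected 27 mm over lever and sleeve, and it did not change with grip force. I put this down to the fingers tilting or the lever pressing slightly past flat, but did not resolve it.
- **Not checked:** I did not measure the finger forces on sleeve and lever separately. The grip was set to 70 N.

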